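Shut the fittings box and hold its label holder pressed home

TASK

Swing the open lid of the wooden fittings box right shut, so that its tab drops behind the front rim. Then take the metal label holder that stands on the bench and push it down over the lip at the front of the box, tongue behind the lip and label facing out, until it is fully home against the sprung strip. Finish while still holding it pressed fully home (the strip lifts it again if you let go), and leave the other things on the bench where they are.

Things in the scene. Friction and masses are not known exactly. Their poses are not given: they have to be found in the camera images.
- fittings_box: Wooden box fixed to the bench, 130 (x) by 180 (y) by 60 mm high, walls 8 mm. Origin: centre of its underside; z up, -x its front (robot side), where a lip runs along it. The label holder is fully home when its origin is at x = -80, y = 0, z = 16 mm in this frame, axes of both parallel.
- lip_top (a point): Middle of the rounded top of the lip: x = -80, y = 0, z = 46 mm in the box's frame. The lip is 10 mm thick (x) and 98 mm long (y). Behind it, up to the box's front face at x = -65 mm, is a channel 10 mm wide, open at the top, closed by end blocks at y = -39 and +39 mm. The sprung strip lies at its bottom.
- lid (a joint): Lid's opening angle, 0 = shut, grows as it opens upward (starts 0.9 to 1.3). Plain wooden board, 129 mm from hinge to free edge, 180 mm wide, 8 mm thick; a metal tab under it, 44 mm wide, points down 13 mm, 118 mm from the hinge. The hinge is stiff and stays where left; about 2 N near the free edge shuts it. Shut, its upper face is 68 mm above the bench.
- lid_hinge (a point): Middle of the lid's hinge line, at mid-thickness of the lid: x = +65, y = 0, z = 64 mm in the box's frame (top of the back wall). The hinge line runs along the box's y; from it the lid extends towards the box's front.
- label_holder: Metal label holder standing loose on two legs, about 90 g, 70 mm long (y). Origin between the legs at foot level; z up; -x is the label side. Label panel x = -12 to -7 mm; tongue, 66 mm long with rounded foot, x = +7 to +13 mm. The 14 mm slot between them goes over the lip; it ends 30 mm above the feet in a stop that rests on the lip when home.
- grip_rib (a point): Middle of the top edge of the holder's grip rib, 84.5 mm above its feet, over its origin. The rib is pinched across x: 12 mm thick (x), 44 mm long (y), 26 mm tall. Under it a top plate, upper face 58.5 mm above the feet, reaches back to x = +30 mm, over the shut lid's edge, 1.5 mm above it when home.
- label_face (a point): Centre of the holder's outer label face: x = -12, y = 0, z = 31 mm in the holder's frame. It faces away from the box when the holder is fitted.
- sprung_strip (a joint): How far the sprung strip in the channel is pressed down, m. 0 = up (its top 24 mm above the bench), 0.008 = holder fully home. It pushes up with 3 N at 0 and 7 N at 0.008, so the holder's weight alone does not press it.
- sanding_block: Bystander: cork-coloured sanding block, 46x90x27 mm, origin under its centre. Leave it alone.
- bridge_blank: Bystander: small wooden violin bridge blank lying flat, 33x41x8 mm. Leave it alone.
- spool_clamp: Bystander: wooden spool clamp with a wing nut, standing, 35x35x68 mm. Leave it alone.
- rosin: Bystander: round cake of rosin, 45x45x16 mm. Leave it alone.

How it is judged:
On the way, in this order (a step that is already met when the one before it is completed fails the run):
1. the lid is shut, its tab behind the front rim (value of joint lid below 0.03 rad), for 0.2 s.
2. the label holder's tongue is in the channel behind the lip (z of label_holder in the frame of fittings_box below 0.038 m and x of label_holder in the frame of fittings_box between -0.084 and -0.076 m and y of label_holder in the frame of fittings_box between -0.007 and 0.007 m), for 0.1 s.
At the end, for the whole second after the job is handed in: Lid shut (under 0.03 rad); tongue behind the lip, label outward, upright within 0.1 rad, square within 0.12 rad, x within 4 mm, y within 7 mm, at most 2.5 mm above home; strip pressed at least 6.2 of 8 mm; holder still, fingers on it with over 2 N (value of joint lid below 0.03 rad and value of joint sprung_strip above 0.0062 m and z of label_holder in the frame of fittings_box below 0.0185 m and x of label_holder in the frame of fittings_box between -0.084 and -0.076 m and y of label_holder in the frame of fittings_box between -0.007 and 0.007 m and x of label_face in the frame of fittings_box below -0.086 m and angle between the x axis of label_holder and the x axis of fittings_box, either way round below 0.12 rad and angle between label_holder's own z axis and vertical below 0.1 rad and linear speed of label_holder below 0.02 m/s and contact force between the fingers and label_holder above 2 N); the arm keeps its last pose, push and grip.
It fails at once if a bystander is shifted by more than 25 mm (distance of any of sanding_block, bridge_blank, spool_clamp, rosin from where it was at the start of the episode above 0.025 m).
It also fails if it takes over 61 s, if anything falls off the work surface, if the arm or the gripper's body presses on something with over 40 N, if the wrist force passes 120 N, or if a joint passes its speed limit or range.

ROBOT

A 6-joint arm with a two-finger parallel gripper is mounted at the origin on a cart in front of the work surface, level with it; the furniture and walls round the work are solid. World frame = base frame: x ahead of the robot, y to its left, z up, the work surface at z = 0. Lengths are in m, angles in rad, forces in N, time in s.
With the tool pointing down it reaches from about 0.275 to 0.75 m from the base axis. Payload 10.2 kg.
Tool frame: the origin (TCP) lies midway between the tips of the shut fingers; the grasp point (between the pads) lies 19 mm behind it (bot.grasp_offset is the distance from the TCP to the grasp point, in m); z points along the fingers, y is the line along which they close (so a half turn about z gives the same grasp; the last joint's range is limited). The gripper opens to 85 mm and grips with 20 to 120 N. Pads are 22 mm wide; open, the fingers measure 114 mm over their backs; the gripper's body (76 mm by 85 mm) begins 54 mm behind the grasp point. The pads swing forward as they close: fully open they stand 13 mm farther back than shut.
Start: joints at [-1.408, 0.313, 1.498, -0, 1.331, -0.223], TCP at [0.198, -0.486, 0.231] pointing down, gripper open.
Joint ranges: [-2.94, 2.94], [-0.97, 2.17], [0.19, 2.56], [-1.23, 4.37], [0.02, 3.11], [-2.88, 2.88]. Speed limits (rad/s): [2.39, 2.39, 3.01, 3.14, 3.14, 3.14].

INTERFACE

Orientations are given as a 3x3 rotation matrix whose columns are the frame's x, y, z axes.
In Python, from rig import bot, eyes gives the robot as it stands.
- The arm moves only by the tool servo_tool, never from a script. Its argument "increments" is a list of rows, each an object with "fingers": the finger opening in cm, from 0 to 8.54; "xyz": the shift along the tool's x, y, z in cm, a list of three; "rotation": the turn, a rotation vector about the tool's x, y, z in degrees, a list of three. A call has 1 to 10 rows; each row is the pose to reach, as a shift and turn from the pose commanded when the call began, along the tool's axes at that moment; what a row does not reach only later rows make up. A row lasts 1/12 s, in which the tool goes at most 41.7 mm and 7.16 degrees, less where a joint would pass 70% of its speed; a pose out of reach is approached as far as the arm can. A call with a gripper value outside its range is refused whole. The fingers move at their own pace and stop on an object; "grip_force" is the grip in N (left out, the last holds). Time passes only in rows, so rows that repeat a pose let the fingers close. It gives the time, the measured TCP pose, the force, the opening and the grip force at its end, in the units of the state.
- bot.sense(): the state, without advancing time (a new reading comes with each control period).
- eyes.snapshot(name): name is "side" or "top"; returns (picture, depth): 420x560x3 uint8, blue, green, red; 420x560 float32, m along the optical axis (not along the pixel's ray), 0 where there is no reading.
- eyes.camera_model(name): a dict with "fx", "fy", "cx", "cy" (pixels), "R" (3x3) and "t" (3): a world point X has camera coordinates R X + t. Camera axes: x right, y down, z forward; pixel columns grow to the right and rows downward; lengths in m; the calibration is good to about 2 mm. A picture is of the moment at which its call begins. camera_model takes no time and is no camera call.
- bot.close_job(): hands the job in; it is judged then, once.
The state is a dict: "t": time; "qpos": joint angles; "qd": joint speeds; "joint_torque": joint torques, N m; "tool_pos": TCP position; "tcp_rot": TCP orientation; "force": force on the tool from outside, world axes, zero at the start; "moment": the same for the moment, N m; "finger_gap": finger opening in m; "finger_force": force on a finger pad.
Only numpy, scipy, OpenCV 4.12 (cv2) and the standard library are available. Lean on these libraries where they do the work, as an engineer would, in place of code of your own. Each camera call takes 0.05 s, during which the arm holds its last target. There are 200 camera calls.

## Working session

There is one attempt and no reset: what is moved stays moved. The work goes in short steps, Python scripts to look and compute and a tool call to move; the robot and the scene stay as the last step left them, time stands still between calls to the robot, and variables do not carry over. Pictures are saved under pics/ and viewed, at most 10 in all, crops included, and the job is handed in when it is done.

Besides the shell and the picture viewer there is one more tool, called after "Call:" as a command line: name --argument value ..., lists and objects as JSON in quotes. servo_tool: Moves the arm, as the interface text tells. Its arguments: {"type":"object","properties":{"increments":{"type":"array"},"grip_force":{"type":"number"}},"required":["increments"]}

```bash
mkdir -p pics; cat > h.py <<'E'
import numpy as np, cv2
from rig import bot, eyes
def snap(n,save=None):
    p,d=eyes.snapshot(n)
    if save: cv2.imwrite(f'pics/{save}.png',p); np.save(f'pics/{save}.npy',d)
    return p,d
def cloud(n,d):
    c=eyes.camera_model(n); v,u=np.mgrid[:d.shape[0],:d.shape[1]]
    P=np.stack([(u-c['cx'])/c['fx']*d,(v-c['cy'])/c['fy']*d,d],-1)
    W=(P-np.array(c['t']))@np.array(c['R']); W[d<=0]=np.nan; return W
E
python3 - <<'E'
from h import *
for n in('side','top'):
    p,d=snap(n,n+'0'); c=eyes.camera_model(n); R=np.array(c['R']); print(n,-R.T@c['t'],R[2],c['fx'],(d>0).mean())
a=cv2.imread('pics/side0.png');b=cv2.imread('pics/top0.png')
s=bot.sense(); print(s['t'],s['tool_pos'],s['tcp_rot'],s['finger_gap'],bot.grasp_offset)
E
```

```text
side [0.40183385 0.74137732 0.71463192] [ 0.13808448 -0.73528432 -0.66354325] 402.0643376534406 0.9957738095238096
top [0.45783429 0.03124515 0.96991834] [ 0.10416468 -0.01130201 -0.99449584] 381.99314592826306 0.9960926870748299
0.1 [ 0.19751363 -0.48617622  0.23080292] [[ 9.26487667e-01  3.76325066e-01 -2.17961146e-04]
 [ 3.76325060e-01 -9.26486989e-01  1.14422015e-03]
 [ 2.28660557e-04 -1.14213009e-03 -9.99999322e-01]] 0.08528534694737819 0.0187
```

View pics/side0.png

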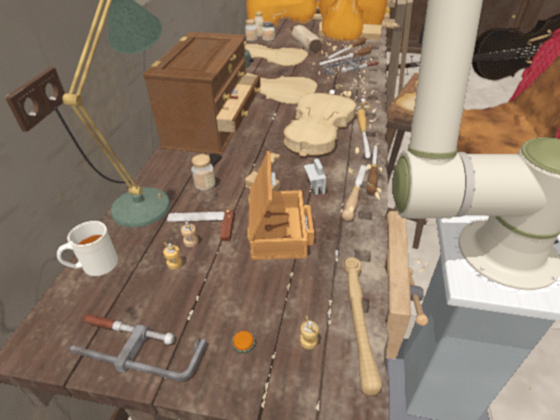

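View pics/top0.png

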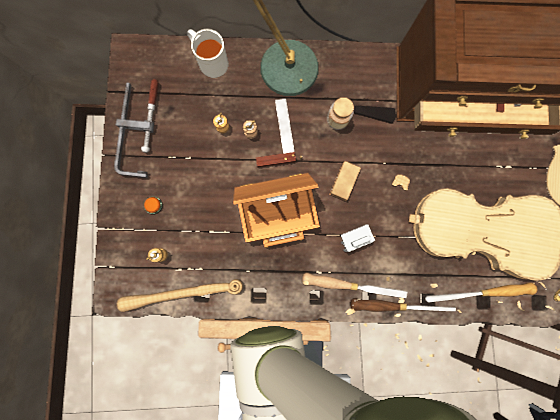

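The top view shows the box with its open lid at about (278,210), the lip at (283,240), the holder at (358,238) and the sanding block at (346,180). In the side view the box is at (280,225) and the holder at (316,177).

```bash
python3 - <<'E'
from h import *
for n,(u0,u1,v0,v1) in dict(top=(225,385,165,255),side=(230,340,145,265)).items():
    p=cv2.imread(f'pics/{n}0.png');W=cloud(n,np.load(f'pics/{n}0.npy'))
    c=W[v0:v1,u0:u1];hsv=cv2.cvtColor(p,cv2.COLOR_BGR2HSV)[v0:v1,u0:u1]
    m=((hsv[...,1]<50)&(hsv[...,2]>90)).astype(np.uint8)
    k,l,st,ce=cv2.connectedComponentsWithStats(m)
    for i in range(1,k):
        if st[i,4]<25: continue
        q=c[l==i]; print(n,'grey',st[i],np.nanmin(q,0).round(3),np.nanmax(q,0).round(3))
        if st[i,4]>150:
            for lo,hi in((.078,.1),(.05,.068),(.0,.05)):
                s=q[(q[:,2]>lo)&(q[:,2]<hi)]
                if len(s)>8:
                    r=cv2.minAreaRect((s[:,:2]*1000).astype(np.float32)); print('  z',lo,hi,len(s),'medz',np.median(s[:,2]).round(4),r,s.mean(0).round(4))
    w=((hsv[...,0]>5)&(hsv[...,0]<25)&(hsv[...,1]>100)&(hsv[...,2]>90))
    for lo,hi in((.04,.052),(.055,.066),(.08,.3)):
        s=c[w&(c[...,2]>lo)&(c[...,2]<hi)]
        if len(s)<8: continue
        r=cv2.minAreaRect((s[:,:2]*1000).astype(np.float32)); print(n,'wood',lo,hi,len(s),r,np.percentile(s,[2,98],0).round(3).tolist())
        if lo==.08:
            cc=s.mean(0);_,_,V=np.linalg.svd(s-cc);print('  plane n',V[2],cc)
    im=cv2.resize(p[v0:v1,u0:u1],None,fx=5 if n=='top' else 4.5,fy=5 if n=='top' else 4.5,interpolation=cv2.INTER_CUBIC);cv2.imwrite(f'pics/z{n}.png',im)
E
```

```text
top grey [ 41  30  21   8 100] [0.554 0.012 0.006] [0.581 0.059 0.181]
top grey [116  59  34  28 595] [ 0.455 -0.218 -0.004] [ 0.525 -0.125  0.087]
  z 0.078 0.1 97 medz 0.0838 ((479.92718505859375, -167.79066467285156), (11.69206714630127, 43.88211441040039), 23.317699432373047) [ 0.4799 -0.1671  0.0837]
  z 0.05 0.068 423 medz 0.0581 ((487.3428649902344, -164.51075744628906), (43.379337310791016, 69.86674499511719), 23.00208282470703) [ 0.4893 -0.1622  0.058 ]
  z 0.0 0.05 33 medz 0.0163 ((488.47210693359375, -172.04080200195312), (48.48295593261719, 84.48251342773438), 22.869022369384766) [ 0.478  -0.1511  0.0169]
top grey [44 69 28  7 69] [ 0.478 -0.018  0.004] [0.494 0.049 0.027]
top wood 0.04 0.052 211 ((512.3387451171875, -13.373504638671875), (68.9639892578125, 168.18385314941406), 48.263580322265625) [[0.465, -0.058, 0.041], [0.583, 0.06, 0.05]]
top wood 0.055 0.066 496 ((556.5250854492188, 30.35857391357422), (134.86708068847656, 179.79371643066406), 13.168045043945312) [[0.476, -0.066, 0.056], [0.607, 0.119, 0.063]]
top wood 0.08 0.3 1259 ((586.5447387695312, 37.7328186035
[... 800 characters left out ...]
] [0.611 0.055 0.184]
side grey [105 104   4  12  34] [ 0.398 -0.427 -0.517] [0.407 0.099 0.003]
side wood 0.04 0.052 464 ((525.8670043945312, 37.505897521972656), (201.3275604248047, 128.19090270996094), 86.38773345947266) [[0.466, -0.062, 0.04], [0.591, 0.132, 0.052]]
side wood 0.055 0.066 527 ((557.3247680664062, 31.84210205078125), (134.66598510742188, 183.74212646484375), 13.332576751708984) [[0.476, -0.065, 0.056], [0.609, 0.131, 0.065]]
side wood 0.08 0.3 1105 ((592.026123046875, 40.66978454589844), (51.041439056396484, 183.79229736328125), 13.067861557006836) [[0.552, -0.042, 0.083], [0.626, 0.13, 0.186]]
  plane n [0.89072452 0.21751475 0.39912048] [0.58698681 0.0558478  0.14133906]
```

View pics/ztop.png

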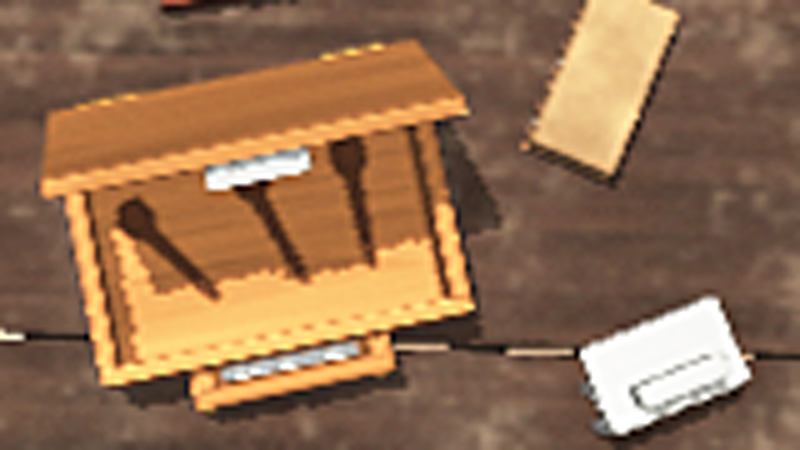

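View pics/zside.png

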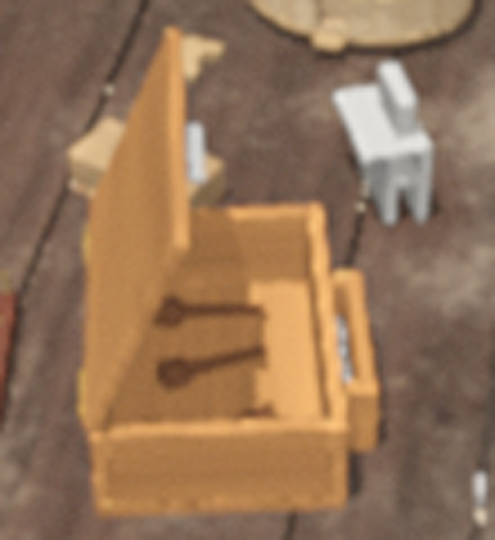

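The zoomed top view shows the strip in the channel at (290,360), the lip at (290,385), and the holder's rib at (680,380) on its robot side. So the label already faces the robot. The zoomed side view agrees, with the lid open about 66°.

```bash
python3 - <<'E'
from h import *
W={n:cloud(n,np.load(f'pics/{n}0.npy')) for n in('top','side')}
roi=dict(top=(225,330,165,255),side=(230,320,145,265))
yaw=np.radians(13.3)
def crop(n):
    u0,u1,v0,v1=roi[n];q=W[n][v0:v1,u0:u1].reshape(-1,3);return q[~np.isnan(q[:,0])]
for it in range(2):
  R=np.array([[np.cos(yaw),-np.sin(yaw)],[np.sin(yaw),np.cos(yaw)]]); o=np.array([.5565,.031]); sl=[]
  for n in W:
    q=crop(n); b=np.c_[(q[:,:2]-o)@R*1000,q[:,2]*1000]
    rim=b[(b[:,2]>57)&(b[:,2]<63.5)]
    f=rim[(rim[:,0]<-50)&(abs(rim[:,1])<80)]; k=np.polyfit(f[:,1],f[:,0],1)
    L=b[(b[:,2]>42)&(b[:,2]<49)&(b[:,0]<-71)&(b[:,0]>-92)]
    k2=np.polyfit(L[:,1],L[:,0],1); sl+=[k[0]*len(f),k2[0]*len(L)]
    print(n,'frontwall x',np.percentile(f[:,0],[3,50,97]).round(1),'slope',k[0].round(4),'y',np.percentile(rim[:,1],[1,99]).round(1),'z',np.median(f[:,2]).round(1))
    print('  lip n',len(L),'x',np.percentile(L[:,0],[3,50,97]).round(1),'y',np.percentile(L[:,1],[0,2,98,100]).round(1),'z',np.median(L[:,2]).round(1),'slope',k2[0].round(4))
    for s in(-1,1):
      w=rim[(rim[:,1]*s>75)&(rim[:,0]<40)]; 
      if len(w)>5: print('  sidewall',s,len(w),np.percentile(w[:,1],[3,50,97]).round(1),'slope',np.polyfit(w[:,0],w[:,1],1)[0].round(4))
    ld=b[(b[:,2]>90)&(b[:,2]<200)]; print('  lid y',np.percentile(ld[:,1],[1,99]).round(1),'zmax',np.percentile(ld[:,2],99.5).round(1))
    if n=='top':
      # grey strip
      g=b[(b[:,2]<32)&(b[:,2]>12)&(b[:,0]<-62)&(b[:,0]>-78)]; print('  strip',len(g),np.percentile(g,[3,50,97],0).round(1).tolist())
  break
E
```

```text
top frontwall x [-67.4 -63.6 -59.8] slope 0.0018 y [-89.8  89.2] z 59.6
  lip n 163 x [-87.2 -82.  -72.7] y [-49.  -47.2  46.6  47.9] z 44.7 slope 0.0066
  sidewall -1 132 [-89.9 -85.9 -77.4] slope -0.0302
  sidewall 1 135 [78.1 85.1 89.2] slope 0.0282
  lid y [-87.7  87.2] zmax 185.8
  strip 101 [[-75.9, -59.3, 14.8], [-71.7, 0.1, 23.1], [-67.4, 72.1, 29.6]]
side frontwall x [-66.1 -62.1 -58.3] slope -0.0017 y [-202.9   91.8] z 61.4
  lip n 123 x [-86.1 -80.3 -73.1] y [-46.3 -45.5  50.1  51. ] z 46.5 slope 0.0042
  sidewall -1 243 [-201.6 -148.7  -79.5] slope 0.9538
  sidewall 1 170 [80.4 88.7 91.8] slope 0.0204
  lid y [-86.   91.7] zmax 186.9
```

```bash
cat >> h.py <<'E'
from scipy.spatial.transform import Rotation as Ro
YB=np.radians(13.4); RB=np.array([[np.cos(YB),-np.sin(YB)],[np.sin(YB),np.cos(YB)]])
BO=np.array([.5565,.031])+RB@np.array([-.0019,.0007])
def b2w(x,y,z): return np.r_[BO+RB@np.array([x,y])/1e3,z/1e3]
def down(deg):
    a=np.radians(deg); y=np.array([np.cos(a),np.sin(a),0]); z=np.array([0,0,-1.]); return np.c_[np.cross(y,z),y,z]
def inc(target,deg,s=None):
    s=s or bot.sense(); R=np.array(s['tcp_rot']); d=R.T@(target-np.array(s['tool_pos']))*100
    return d.round(2).tolist(), np.degrees(Ro.from_matrix(R.T@down(deg)).as_rotvec()).round(2).tolist()
E
python3 - <<'E'
from h import *
print(BO,b2w(60,0,215)); print(inc(b2w(60,0,215),13.4))
E
```

```text
[0.5544895  0.03124062] [0.61285605 0.0451455  0.215     ]
([58.48, -33.59, 1.63], [-0.04, -0.06, -81.29])
```

Call:
servo_tool --increments '[{"fingers": 0, "xyz": [3, -2, -4], "rotation": [0, 0, -7]}, {"fingers": 0, "xyz": [6, -3.5, -4], "rotation": [0, 0, -14]}, {"fingers": 0, "xyz": [9.5, -5.5, -4], "rotation": [0, 0, -21]}, {"fingers": 0, "xyz": [13, -7.5, -4], "rotation": [0, 0, -28]}, {"fingers": 0, "xyz": [16.5, -9.5, -4], "rotation": [0, 0, -35]}, {"fingers": 0, "xyz": [20, -11.5, -4], "rotation": [0, 0, -42]}, {"fingers": 0, "xyz": [23.5, -13.5, -4], "rotation": [0, 0, -49]}, {"fingers": 0, "xyz": [27, -15.5, -4], "rotation": [0, 0, -56]}, {"fingers": 0, "xyz": [30.5, -17.5, -4], "rotation": [0, 0, -63]}, {"fingers": 0, "xyz": [34, -19.5, -4], "rotation": [0, 0, -70]}]'

```text
t: 0.93
tool_pos: [0.4399, -0.1759, 0.2712]
tcp_rot: [[-0.043, 0.999, -0.0], [0.999, 0.043, 0.0], [0.0, -0.0, -1.0]]
force: [0.1, -0.7, -0.0]
finger_gap: -0.0003
finger_force: 0.0
```

```bash
python3 -c "
from h import *
s=bot.sense();print(s['t'],s['qpos'],s['finger_gap']);print(inc(b2w(60,0,225),13.4))"
```

```text
0.9333 [-6.28286669e-01  1.70887346e-01  1.57410980e+00 -8.40945638e-06
  1.39681732e+00 -6.71022616e-01] -0.0002567470393102469
([21.34, 18.22, 4.62], [-0.01, -0.01, -10.95])
```

Call:
servo_tool --increments '[{"fingers": 0, "xyz": [3, 2.5, 0], "rotation": [0, 0, -3]}, {"fingers": 0, "xyz": [6, 5, 0], "rotation": [0, 0, -6]}, {"fingers": 0, "xyz": [9, 7.7, 0], "rotation": [0, 0, -9]}, {"fingers": 0, "xyz": [12, 10.3, 0], "rotation": [0, 0, -11]}, {"fingers": 0, "xyz": [15, 12.8, 0], "rotation": [0, 0, -11]}, {"fingers": 0, "xyz": [18, 15.4, 0], "rotation": [0, 0, -11]}, {"fingers": 0, "xyz": [21.3, 18.2, 0], "rotation": [0, 0, -11]}, {"fingers": 0, "xyz": [21.3, 18.2, 2], "rotation": [0, 0, -11]}, {"fingers": 0, "xyz": [21.3, 18.2, 4.6], "rotation": [0, 0, -11]}, {"fingers": 0, "xyz": [21.3, 18.2, 4.6], "rotation": [0, 0, -11]}]'

```text
t: 1.77
tool_pos: [0.6115, 0.0426, 0.2198]
tcp_rot: [[-0.228, 0.974, -0.009], [0.974, 0.228, 0.001], [0.003, -0.009, -1.0]]
force: [0.5, 1.0, -1.1]
finger_gap: -0.0001
finger_force: 0.0
```

```bash
python3 -c "
from h import *
s=bot.sense();R=np.array(s['tcp_rot']);print(s['t'],s['qpos'],s['tool_pos'])
def c(th,r=112,off=14.5,over=0): return b2w(65-r*np.cos(th)+(4-over)*np.sin(th)+off,0,64+r*np.sin(th)+(4-over)*np.cos(th))
print(inc(b2w(55,0,170),13.4))
for th in (1.25,1.15,1.05,.95,.85,.75,.65,.55,.45,.35,.25,.15,.05,0,-.03): print(th,inc(c(th),13.4,s))"
```

```text
1.7667 [-1.21319751e-01  5.23194234e-01  1.21940189e+00 -4.54836780e-05
  1.40833574e+00 -3.51152229e-01] [0.61154241 0.04259129 0.21981758]
([0.2, -0.27, 4.98], [-0.5, -0.18, -0.23])
1.25 ([0.2, -0.97, 4.84], [-0.5, -0.18, -0.23])
1.15 ([0.19, -2.03, 5.21], [-0.5, -0.18, -0.23])
1.05 ([0.19, -3.04, 5.7], [-0.5, -0.18, -0.23])
0.95 ([0.18, -4.0, 6.27], [-0.5, -0.18, -0.23])
0.85 ([0.18, -4.89, 6.95], [-0.5, -0.18, -0.23])
0.75 ([0.17, -5.72, 7.71], [-0.5, -0.18, -0.23])
0.65 ([0.16, -6.46, 8.54], [-0.5, -0.18, -0.23])
0.55 ([0.16, -7.12, 9.45], [-0.5, -0.18, -0.23])
0.45 ([0.15, -7.68, 10.42], [-0.5, -0.18, -0.23])
0.35 ([0.15, -8.15, 11.44], [-0.5, -0.18, -0.23])
0.25 ([0.14, -8.51, 12.5], [-0.5, -0.18, -0.23])
0.15 ([0.14, -8.76, 13.59], [-0.5, -0.18, -0.23])
0.05 ([0.14, -8.9, 14.7], [-0.5, -0.18, -0.23])
0 ([0.13, -8.93, 15.26], [-0.5, -0.18, -0.23])
-0.03 ([0.13, -8.93, 15.6], [-0.5, -0.18, -0.23])
```

Call:
servo_tool --increments '[{"fingers": 0, "xyz": [0, 0, 2.5], "rotation": [0, 0, 0]}, {"fingers": 0, "xyz": [0, -0.5, 5.3], "rotation": [0, 0, 0]}, {"fingers": 0, "xyz": [0, -1.2, 5.4], "rotation": [0, 0, 0]}, {"fingers": 0, "xyz": [0, -2.2, 5.7], "rotation": [0, 0, 0]}, {"fingers": 0, "xyz": [0, -3.2, 6.2], "rotation": [0, 0, 0]}, {"fingers": 0, "xyz": [0, -4.2, 6.8], "rotation": [0, 0, 0]}, {"fingers": 0, "xyz": [0, -5, 7.5], "rotation": [0, 0, 0]}, {"fingers": 0, "xyz": [0, -5.8, 8.2], "rotation": [0, 0, 0]}, {"fingers": 0, "xyz": [0, -6.6, 9.1], "rotation": [0, 0, 0]}, {"fingers": 0, "xyz": [0, -6.6, 9.1], "rotation": [0, 0, 0]}]'

```text
t: 2.6
tool_pos: [0.5477, 0.0263, 0.1341]
tcp_rot: [[-0.226, 0.974, -0.002], [0.974, 0.226, 0.0], [0.001, -0.002, -1.0]]
force: [0.4, 0.1, 0.2]
finger_gap: 0.0001
finger_force: 0.0
```

```bash
python3 -c "
from h import *
p,d=snap('side','s1');W=cloud('side',d)[145:265,230:320].reshape(-1,3);W=W[W[:,2]>.08]
print(bot.sense()['force'])
cv2.imwrite('pics/s1z.png',cv2.resize(p[100:290,180:400],None,fx=3,fy=3))"
```

```text
[0.67805131 0.4230269  0.33950176]
```

View pics/s1z.png

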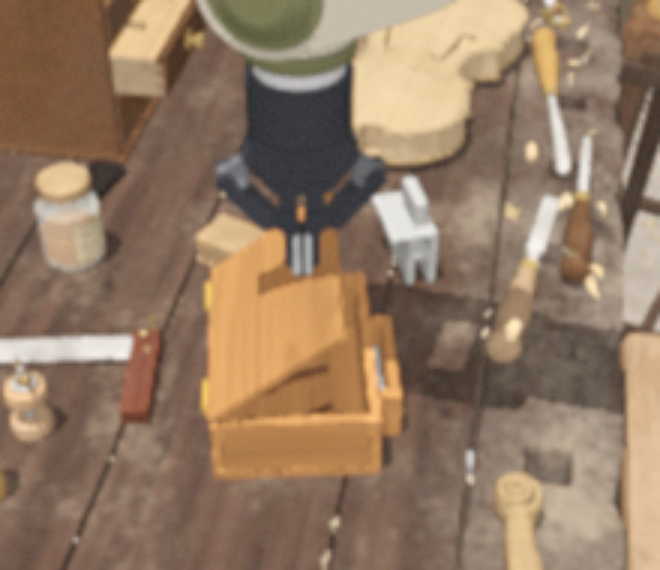

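The lid has followed the fingers: its free edge is now at about (340,330) in the crop. I'll continue along the arc.

Call:
servo_tool --increments '[{"fingers": 0, "xyz": [0, -0.6, 0.9], "rotation": [0, 0, 0]}, {"fingers": 0, "xyz": [0, -1.1, 1.8], "rotation": [0, 0, 0]}, {"fingers": 0, "xyz": [0, -1.6, 2.8], "rotation": [0, 0, 0]}, {"fingers": 0, "xyz": [0, -2, 3.9], "rotation": [0, 0, 0]}, {"fingers": 0, "xyz": [0, -2.2, 5], "rotation": [0, 0, 0]}, {"fingers": 0, "xyz": [0, -2.4, 5.8], "rotation": [0, 0, 0]}, {"fingers": 0, "xyz": [0, -2.4, 6.4], "rotation": [0, 0, 0]}, {"fingers": 0, "xyz": [0, -2.4, 6.7], "rotation": [0, 0, 0]}, {"fingers": 0, "xyz": [0, -2.4, 6.7], "rotation": [0, 0, 0]}]'

```text
t: 3.4
tool_pos: [0.5261, 0.0212, 0.0681]
tcp_rot: [[-0.227, 0.974, 0.0], [0.974, 0.227, -0.0], [-0.0, 0.0, -1.0]]
force: [-0.8, -0.2, 0.7]
finger_gap: 0.0001
finger_force: 0.0
```

Call:
servo_tool --increments '[{"fingers": 0, "xyz": [0, 0, 0.2], "rotation": [0, 0, 0]}, {"fingers": 0, "xyz": [0, 0, 0.4], "rotation": [0, 0, 0]}, {"fingers": 0, "xyz": [0, 0, 0.4], "rotation": [0, 0, 0]}, {"fingers": 0, "xyz": [0, 0, 0.4], "rotation": [0, 0, 0]}]'

```text
t: 3.73
tool_pos: [0.5264, 0.0212, 0.0675]
tcp_rot: [[-0.227, 0.974, 0.002], [0.974, 0.227, -0.001], [-0.001, 0.002, -1.0]]
force: [-16.3, 1.6, 39.5]
finger_gap: 0.0
finger_force: 19.8
```

```bash
python3 -c "
from h import *
W=cloud('side',snap('side','s2')[1]).reshape(-1,3);b=np.c_[(W[:,:2]-BO)@RB,W[:,2]]*1e3
for x in(-55,-20,20,50):
  q=b[(abs(b[:,0]-x)<8)&(b[:,1]>20)&(b[:,1]<85)&(b[:,2]>40)];print(x,len(q),np.median(q[:,2]))"
```

```text
-55 815 334.2166912391219
-20 821 303.4952633354991
20 407 312.72764941781145
50 138 69.88240799287003
```

Call:
servo_tool --increments '[{"fingers": 0, "xyz": [0, 0, -1], "rotation": [0, 0, 0]}, {"fingers": 0, "xyz": [0, 0, -4], "rotation": [0, 0, 0]}, {"fingers": 1, "xyz": [0, 0, -8], "rotation": [0, 0, 0]}, {"fingers": 4, "xyz": [0, 0, -11], "rotation": [0, 0, 0]}, {"fingers": 4, "xyz": [-2, -1, -12], "rotation": [0, 0, -3]}, {"fingers": 4, "xyz": [-5, -1.5, -12], "rotation": [0, 0, -6]}, {"fingers": 4, "xyz": [-8, -2, -12], "rotation": [0, 0, -9.7]}, {"fingers": 4, "xyz": [-11, -2.5, -12], "rotation": [0, 0, -9.7]}, {"fingers": 4, "xyz": [-11, -2.5, -12], "rotation": [0, 0, -9.7]}]'

```text
t: 4.53
tool_pos: [0.5267, -0.0959, 0.1838]
tcp_rot: [[-0.384, 0.923, 0.001], [0.923, 0.384, -0.002], [-0.002, 0.0, -1.0]]
force: [0.2, -0.1, -0.4]
finger_gap: 0.04
finger_force: 0.0
```

```bash
python3 -c "
from h import *
p,d=snap('side','s3');W=cloud('side',d).reshape(-1,3);b=np.c_[(W[:,:2]-BO)@RB,W[:,2]]*1e3
for x in(-55,-20,20,50):
  q=b[(abs(b[:,0]-x)<8)&(abs(b[:,1])<85)&(b[:,2]>40)&(b[:,2]<110)];print(x,len(q),np.median(q[:,2]))
print(bot.sense()['force'],inc(np.array([.4801,-.1668,.11]),23.1))"
```

```text
-55 307 69.68272382602461
-20 312 69.81249007065378
20 311 69.84188084829744
50 300 70.01579633486573
[-0.26948568  0.27467914 -0.0142268 ] ([-4.96, -7.1, 7.36], [0.03, 0.04, -0.49])
```

The lid is flat at 70 mm along its whole length, so it is shut. Next is the holder.

Call:
servo_tool --increments '[{"fingers": 4, "xyz": [-2, -2.5, 0], "rotation": [0, 0, 0]}, {"fingers": 4, "xyz": [-4, -5, 0], "rotation": [0, 0, 0]}, {"fingers": 4, "xyz": [-4.9, -7, 1], "rotation": [0, 0, 0]}, {"fingers": 4, "xyz": [-4.9, -7, 4], "rotation": [0, 0, 0]}, {"fingers": 4, "xyz": [-4.9, -7, 6.5], "rotation": [0, 0, 0]}, {"fingers": 4, "xyz": [-4.9, -7, 6.5], "rotation": [0, 0, 0]}, {"fingers": 4, "xyz": [-4.9, -7, 6.5], "rotation": [0, 0, 0]}]'

```text
t: 5.17
tool_pos: [0.4807, -0.163, 0.1184]
tcp_rot: [[-0.388, 0.922, -0.001], [0.922, 0.388, 0.001], [0.001, -0.001, -1.0]]
force: [0.1, -0.6, -0.0]
finger_gap: 0.0401
finger_force: 0.0
```

```bash
python3 -c "
from h import *
p,d=snap('side','s4');print(inc(np.array([.4801,-.1668,.0615]),23.1))
cv2.imwrite('pics/s4z.png',cv2.resize(p[90:240,240:400],None,fx=4,fy=4))"
```

```text
([-0.25, -0.25, 5.8], [0.04, 0.05, -0.25])
```

View pics/s4z.png

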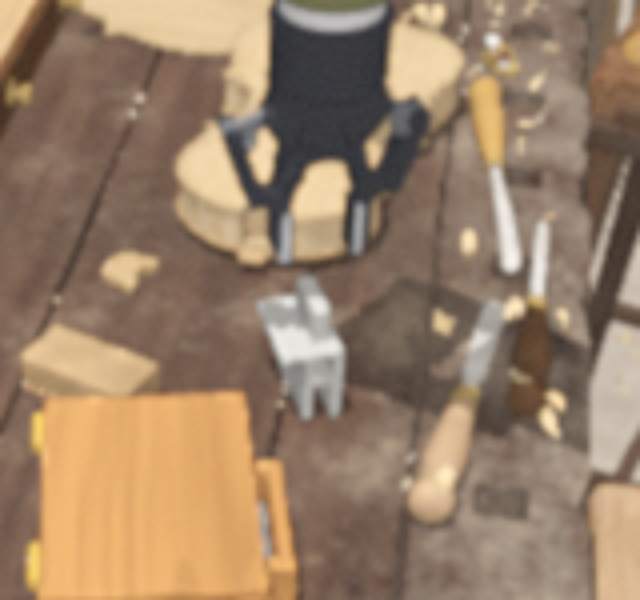

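The fingers, at (285,235) and (358,230), straddle the rib at (315,300). I'll descend and grip.

Call:
servo_tool --increments '[{"fingers": 4, "xyz": [-0.25, -0.25, 2], "rotation": [0, 0, 0]}, {"fingers": 4, "xyz": [-0.25, -0.25, 4], "rotation": [0, 0, 0]}, {"fingers": 4, "xyz": [-0.25, -0.25, 5.3], "rotation": [0, 0, 0]}, {"fingers": 4, "xyz": [-0.25, -0.25, 5.8], "rotation": [0, 0, 0]}, {"fingers": 4, "xyz": [-0.25, -0.25, 5.8], "rotation": [0, 0, 0]}, {"fingers": 2.5, "xyz": [-0.25, -0.25, 5.8], "rotation": [0, 0, 0]}, {"fingers": 1.6, "xyz": [-0.25, -0.25, 5.8], "rotation": [0, 0, 0]}, {"fingers": 0.5, "xyz": [-0.25, -0.25, 5.8], "rotation": [0, 0, 0]}, {"fingers": 0.5, "xyz": [-0.25, -0.25, 5.8], "rotation": [0, 0, 0]}, {"fingers": 0.5, "xyz": [-0.25, -0.25, 5.8], "rotation": [0, 0, 0]}]' --grip_force 60

```text
t: 6.05
tool_pos: [0.4799, -0.1674, 0.0616]
tcp_rot: [[-0.388, 0.922, 0.002], [0.922, 0.388, -0.001], [-0.002, 0.001, -1.0]]
force: [-1.0, 0.4, 7.0]
finger_gap: 0.0108
finger_force: 59.7
```

Call:
servo_tool --increments '[{"fingers": 0.5, "xyz": [0, 0, -1], "rotation": [0, 0, 0]}, {"fingers": 0.5, "xyz": [0, 0, -3], "rotation": [0, 0, 0]}, {"fingers": 0.5, "xyz": [0, 0, -6], "rotation": [0, 0, 0]}, {"fingers": 0.5, "xyz": [0, 0, -8], "rotation": [0, 0, 3]}, {"fingers": 0.5, "xyz": [0, 0, -8.4], "rotation": [0, 0, 6]}, {"fingers": 0.5, "xyz": [0, 0, -8.4], "rotation": [0, 0, 9]}, {"fingers": 0.5, "xyz": [0, 0, -8.4], "rotation": [0, 0, 9.5]}, {"fingers": 0.5, "xyz": [0, 0, -8.4], "rotation": [0, 0, 9.5]}]'

```text
t: 6.72
tool_pos: [0.4793, -0.167, 0.1448]
tcp_rot: [[-0.231, 0.973, 0.0], [0.973, 0.231, -0.0], [-0.0, 0.0, -1.0]]
force: [0.4, -0.1, -1.0]
finger_gap: 0.0106
finger_force: 58.7
```

```bash
python3 -c "
from h import *
s=bot.sense();print(s['force'],s['finger_gap'],np.degrees(np.arctan2(s['tcp_rot'][1][1],s['tcp_rot'][0][1])),inc(b2w(-80,0,145.6),13.4))"
```

```text
[ 0.39924919 -0.08868002 -0.99140492] 0.010562863403300515 13.354481036551821 ([17.54, 3.9, -0.09], [0.01, 0.01, -0.05])
```

Call:
servo_tool --increments '[{"fingers": 0.5, "xyz": [2.5, 0.6, 0], "rotation": [0, 0, 0]}, {"fingers": 0.5, "xyz": [5.5, 1.2, 0], "rotation": [0, 0, 0]}, {"fingers": 0.5, "xyz": [8.5, 1.9, 0], "rotation": [0, 0, 0]}, {"fingers": 0.5, "xyz": [11.5, 2.6, 0], "rotation": [0, 0, 0]}, {"fingers": 0.5, "xyz": [14.5, 3.2, 0], "rotation": [0, 0, 0]}, {"fingers": 0.5, "xyz": [16.5, 3.7, 0], "rotation": [0, 0, 0]}, {"fingers": 0.5, "xyz": [17.5, 3.9, 0], "rotation": [0, 0, 0]}, {"fingers": 0.5, "xyz": [17.5, 3.9, 0], "rotation": [0, 0, 0]}, {"fingers": 0.5, "xyz": [17.5, 3.9, 0], "rotation": [0, 0, 0]}, {"fingers": 0.5, "xyz": [17.5, 3.9, 0], "rotation": [0, 0, 0]}]'

```text
t: 7.55
tool_pos: [0.4771, 0.0111, 0.1443]
tcp_rot: [[-0.23, 0.973, -0.0], [0.973, 0.23, -0.0], [-0.0, -0.0, -1.0]]
force: [0.1, -0.2, -1.3]
finger_gap: 0.0111
finger_force: 58.6
```

```bash
python3 -c "
from h import *
print(inc(b2w(-80,0,145.6),13.4))
for n in('side','top'):
  p,d=snap(n,n+'5');W=cloud(n,d);b=np.dstack([(W[...,:2]-BO)@RB,W[...,2]])*1e3
  h=cv2.cvtColor(p,cv2.COLOR_BGR2HSV); g=(h[...,1]<50)&(h[...,2]>80)
  roi=(abs(b[...,0]+70)<45)&(abs(b[...,1])<60)
  for nm,lo,hi in(('plate',136,146),('legs',78,134)):
    q=b[g&roi&(b[...,2]>lo)&(b[...,2]<hi)]
    if len(q)>10: print(n,nm,len(q),np.percentile(q,[2,50,98],0).round(1).tolist(),cv2.minAreaRect(q[:,:2].astype(np.float32)))
  if n=='side':
    q=b[roi&(b[...,2]>80)&(b[...,2]<110)&(b[...,1]>20)]; print('end legs',np.percentile(q,[2,98],0).round(1).tolist())
    for lo in(80,90,100):
      e=np.sort(q[(q[:,2]>lo)&(q[:,2]<lo+10)][:,0]);print(lo,e.round(1).tolist())
  L=b[(b[...,2]>41)&(b[...,2]<50)&(b[...,0]<-71)&(b[...,0]>-92)&(abs(b[...,1])<60)]
  if len(L)>5: print('lip',len(L),np.percentile(L,[3,50,97],0).round(1).tolist())
p=cv2.imread('pics/side5.png');cv2.imwrite('pics/s5z.png',cv2.resize(p[140:280,230:370],None,fx=4,fy=4,interpolation=cv2.INTER_CUBIC))"
```

```text
([0.16, -0.01, -0.13], [-0.0, 0.01, -0.13])
side plate 232 [[-92.0, -32.4, 138.1], [-63.3, 16.7, 142.8], [-50.7, 33.8, 145.1]] ((-71.95942687988281, -1.7516975402832031), (43.581336975097656, 72.01663208007812), 0.9017865657806396)
side legs 165 [[-93.0, -5.4, 88.2], [-79.2, 30.3, 115.2], [-67.2, 33.8, 131.3]] ((-80.31198120117188, 11.280768394470215), (26.8973331451416, 46.0515251159668), 0.8304768800735474)
end legs [[-93.3, 25.1, 87.6], [-67.7, 33.8, 109.2]]
80 [-91.7, -89.3, -89.2, -87.1, -86.9, -73.0, -70.7, -68.5]
90 [-94.0, -91.6, -91.2, -91.0, -89.1, -89.0, -89.0, -87.3, -87.2, -87.1, -72.9, -72.8, -72.7, -72.5, -70.5, -70.5, -70.3, -68.4, -68.1, -68.1, -68.0]
100 [-93.3, -93.1, -93.0, -92.8, -90.9, -90.9, -90.7, -88.8, -88.7, -88.4, -88.4, -87.1, -87.0, -87.0, -86.7, -72.5, -72.2, -70.2, -70.1, -70.0, -69.9, -67.8, -67.7, -67.6]
lip 97 [[-84.1, -42.5, 42.4], [-79.1, 17.1, 46.3], [-71.7, 49.2, 48.7]]
```

View pics/s5z.png

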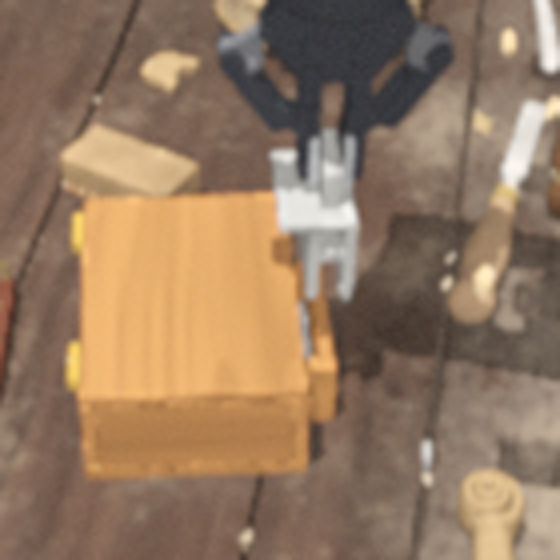

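The legs, at (310,270) and (345,275) in the crop, hang over the lip. The holder needs about +0.8 mm in x and +2.5 mm in y.

Call:
servo_tool --increments '[{"fingers": 0.5, "xyz": [0.25, 0.08, 0], "rotation": [0, 0, 0]}, {"fingers": 0.5, "xyz": [0.25, 0.08, 1], "rotation": [0, 0, 0]}, {"fingers": 0.5, "xyz": [0.25, 0.08, 2], "rotation": [0, 0, 0]}, {"fingers": 0.5, "xyz": [0.25, 0.08, 3], "rotation": [0, 0, 0]}, {"fingers": 0.5, "xyz": [0.25, 0.08, 3.6], "rotation": [0, 0, 0]}, {"fingers": 0.5, "xyz": [0.25, 0.08, 4], "rotation": [0, 0, 0]}, {"fingers": 0.5, "xyz": [0.25, 0.08, 4.3], "rotation": [0, 0, 0]}, {"fingers": 0.5, "xyz": [0.25, 0.08, 4.3], "rotation": [0, 0, 0]}]'

```text
t: 8.32
tool_pos: [0.477, 0.0149, 0.1007]
tcp_rot: [[-0.23, 0.973, -0.001], [0.973, 0.23, 0.0], [0.0, -0.001, -1.0]]
force: [0.2, -0.0, -1.8]
finger_gap: 0.0107
finger_force: 58.7
```

Call:
servo_tool --increments '[{"fingers": 0.5, "xyz": [0, 0, 0.5], "rotation": [0, 0, 0]}, {"fingers": 0.5, "xyz": [0, 0, 1], "rotation": [0, 0, 0]}, {"fingers": 0.5, "xyz": [0, 0, 1.4], "rotation": [0, 0, 0]}, {"fingers": 0.5, "xyz": [0, 0, 1.7], "rotation": [0, 0, 0]}, {"fingers": 0.5, "xyz": [0, 0, 1.7], "rotation": [0, 0, 0]}, {"fingers": 0.5, "xyz": [0, 0, 1.7], "rotation": [0, 0, 0]}]'

```text
t: 8.82
tool_pos: [0.4771, 0.0149, 0.0844]
tcp_rot: [[-0.23, 0.973, -0.0], [0.973, 0.23, 0.0], [0.0, -0.0, -1.0]]
force: [-0.5, 0.5, 2.1]
finger_gap: 0.0107
finger_force: 59.2
```

Strip contact came where expected, at about 3.9 N. I'll press on.

Call:
servo_tool --increments '[{"fingers": 0.5, "xyz": [0, 0, 0.2], "rotation": [0, 0, 0]}, {"fingers": 0.5, "xyz": [0, 0, 0.4], "rotation": [0, 0, 0]}, {"fingers": 0.5, "xyz": [0, 0, 0.6], "rotation": [0, 0, 0]}, {"fingers": 0.5, "xyz": [0, 0, 0.7], "rotation": [0, 0, 0]}, {"fingers": 0.5, "xyz": [0, 0, 0.7], "rotation": [0, 0, 0]}, {"fingers": 0.5, "xyz": [0, 0, 0.7], "rotation": [0, 0, 0]}]'

```text
t: 9.32
tool_pos: [0.4774, 0.0148, 0.0776]
tcp_rot: [[-0.23, 0.973, 0.001], [0.973, 0.23, -0.0], [-0.0, 0.001, -1.0]]
force: [-2.1, 1.0, 7.7]
finger_gap: 0.0109
finger_force: 59.8
```

Call:
servo_tool --increments '[{"fingers": 0.5, "xyz": [0, 0, 0.1], "rotation": [0, 0, 0]}, {"fingers": 0.5, "xyz": [0, 0, 0.1], "rotation": [0, 0, 0]}, {"fingers": 0.5, "xyz": [0, 0, 0.1], "rotation": [0, 0, 0]}, {"fingers": 0.5, "xyz": [0, 0, 0.1], "rotation": [0, 0, 0]}]'

```text
t: 9.65
tool_pos: [0.4775, 0.0149, 0.0775]
tcp_rot: [[-0.23, 0.973, 0.001], [0.973, 0.23, -0.0], [-0.0, 0.001, -1.0]]
force: [-5.6, 1.6, 18.3]
finger_gap: 0.0107
finger_force: 61.4
```

```bash
python3 -c "
from h import *
print(bot.sense()['force'],inc(b2w(-80,0,77.6),13.4))
p,d=snap('side','s6');b=cloud('side',d);b=np.dstack([(b[...,:2]-BO)@RB,b[...,2]])*1e3
h=cv2.cvtColor(p,cv2.COLOR_BGR2HSV); g=(h[...,1]<50)&(h[...,2]>80)&(abs(b[...,0]+70)<45)&(abs(b[...,1])<60)
q=b[g&(b[...,2]>71)&(b[...,2]<79)];print(np.percentile(q,[2,50,98],0).round(1).tolist(),cv2.minAreaRect(q[:,:2].astype(np.float32)))
for x in(-20,50):
  l=b[(abs(b[...,0]-x)<8)&(abs(b[...,1])<85)&(b[...,2]>40)&(b[...,2]<85)];print(x,np.median(l[:,2]))
cv2.imwrite('pics/s6z.png',cv2.resize(p[140:280,230:370],None,fx=4,fy=4,interpolation=cv2.INTER_CUBIC))"
```

```text
[-5.55892418  1.63495016 18.30781475] ([-0.19, -0.13, -0.01], [0.06, 0.03, -0.08])
[[-90.4, -28.8, 72.0], [-61.9, 19.0, 75.9], [-49.2, 36.8, 78.2]] ((-70.64059448242188, 3.1815872192382812), (43.63317108154297, 70.39701843261719), 0.04341953620314598)
-20 69.83707404490828
50 69.73466324105365
```

View pics/s6z.png

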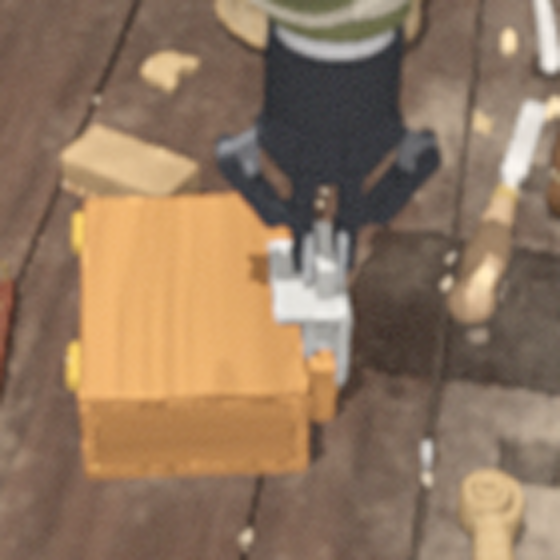

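The holder sits on the lip at its hard stop: the plate is at 75.9 mm, 6 mm above the lid, with the same camera bias in both readings. The lid is flat and shut, and the holder is square to the box.

```bash
python3 -c "
from rig import bot
print(bot.close_job())"
```

```text
the job is handed in; nothing more can be done
None
```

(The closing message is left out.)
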